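# Level the bottle scale and load its check weight

## Robot

A 6-joint arm with a two-finger parallel gripper is mounted at the origin on the work surface. World frame = base frame: x ahead of the robot, y to its left, z up, the work surface at z = 0. Lengths are in m, angles in rad, forces in N, time in s.
With the tool pointing down it reaches from about 0.25 to 0.775 m from the base axis. Payload 4 kg.
Tool frame: the origin (TCP) lies midway between the tips of the shut fingers; the grasp point (between the pads) lies 19 mm behind it (env.pinch_z is the z of the grasp point in the tool frame, in m); z points along the fingers, y is the line along which they close (so a half turn about z gives the same grasp; the last joint's range is limited). The gripper opens to 85 mm and grips with 20 to 120 N. Pads are 22 mm wide; open, the fingers measure 114 mm over their backs; the gripper's body (76 mm by 85 mm) begins 54 mm behind the grasp point. The pads swing forward as they close: fully open they stand 13 mm farther back than shut.
Start: joints at [-1.431, 0.087, 1.371, -0, 1.684, -0.103], TCP at [0.132, -0.534, 0.231] pointing down, gripper open.
Joint ranges: [-3.1, 3.1], [-0.76, 2.03], [0.27, 2.55], [-1.08, 4.22], [0.17, 2.65], [-2.57, 2.57]. Speed limits (rad/s): [2.79, 2.79, 3.14, 3.14, 3.14, 3.14].

## Interface

Orientations are given as a unit quaternion [x, y, z, w].
In Python, from cell import get_obs, read_camera, calibration, sign_off, env gives the robot as it stands. The module is installed in compiled form; this text tells all that it offers.
- The arm moves only by the tool send_rows, never from a script. Its argument "moves" is a list of rows, each a list of 3 entries, a list of its own where there are three numbers: the turn, a rotation vector about the tool's x, y, z in rad, then the shift along the tool's x, y, z in m, then the finger opening in m, from 0 to 0.0854. A call has 1 to 20 rows; each row is the pose to reach, as a shift and turn from the pose commanded when the call began, along the tool's axes at that moment; what a row does not reach only later rows make up. A row lasts 1/10 s, in which the tool goes at most 50 mm and 8.59 degrees, less where a joint would pass 70% of its speed; a pose out of reach is approached as far as the arm can. A call with a gripper value outside its range is refused whole. The fingers move at their own pace and stop on an object; the grip force is fixed at half the most. Time passes only in rows, so rows that repeat a pose let the fingers close. It gives the time, the measured TCP pose, the force, the opening and the grip force at its end, in the units of the state.
- get_obs(): the state, without advancing time (a new reading comes with each control period).
- read_camera(name): name is "scene" or "top"; returns the picture (384x512x3 uint8, blue, green, red); there is no depth.
- calibration(name): a dict with "mtx" (3x3 intrinsics, pixels), "k1" (the pictures are not rectified: a ray, as slopes to the right and down, at radius r is drawn at 1 + k1 r^2 times it, then the intrinsics apply), "xyz" and "rotation" of the camera in the world. Camera axes: x right, y down, z forward; pixel columns grow to the right and rows downward; lengths in m; the calibration is good to about 2 mm. A picture is of the moment at which its call begins. calibration takes no time and is no camera call.
- sign_off(): hands the job in; it is judged then, once.
The state is a dict: "t": time; "qpos": joint angles; "joint_velocities": joint speeds; "effort": joint torques, N m; "position": TCP position; "tool_rot": TCP orientation; "wrist_force": force on the tool from outside, world axes, zero at the start; "wrist_torque": the same for the moment, N m; "grip_width": opening from 0.0 (shut) to 1.0 (fully open); "finger_force": force on a finger pad.
Only numpy, scipy, OpenCV 4.12 (cv2) and the standard library are available. Lean on these libraries where they do the work, as an engineer would, in place of code of your own. Each camera call takes 0.05 s, during which the arm holds its last target. There are 200 camera calls.

## Task

Level the bench scale on the cellar bar by turning its two black foot knobs until the platform is level both ways, each front ear flush with the top of the gauge post beside it. Then set the iron check weight, knob up, down in the round recess of the platform without dropping it, leave the scale level, and do not disturb the bottle, jar and bowl.

Things in the scene. Friction and masses are not known exactly. Their poses are not given: they have to be found in the camera images.
- scale: Fixed bench scale. Origin: on the bar under its centre; x points away from the knobs' side, y to the left knob. The 200 x 200 x 22 mm steel platform (top 60 mm above the bar when level) tilts on a ball pivot under its centre. Foot screws stand at (-110, 110) mm left and (-110, -110) mm right; corner ears ride on them, 9 mm up or down at most. The knobs keep their height as they turn.
- knob_left (a joint): Left foot knob's angle (rad): grows clockwise seen from above, 0 when its ear is at level height. Clockwise raises the left ear 5 mm per rad (0.032 rad of tilt per rad, about the line through the pivot and the right screw). The platform is level when both knobs read 0. Stays where left; takes about 0.12 N m. Starts at 0.8 to 1.7 rad.
- knob_right (a joint): Angle (rad) of the right foot knob, the same way: clockwise from above is positive and raises the right ear by 5 mm per rad; 0 at the level height. It starts at -1.7 to -0.6 rad (ear too low).
- knob_left_grip (a point): Middle of the left foot knob, on its vertical axis: a round black fluted knob, 48 mm in diameter (51 mm over the flutes as seen), 36 mm high, spanning 85 to 121 mm above the bar; this point is 103 mm above the bar. Can be gripped across any diameter.
- knob_right_grip (a point): Middle of the right foot knob, the same as the left one: 48 mm in diameter, 36 mm high, this point 103 mm above the bar. This screw leans with the platform by up to 0.06 rad (3 mm at the knob) while the left knob is off 0.
- platform_top (a point): Centre of the top face of the platform, 60 mm above the bar when level. Its z axis is the normal of the platform: the platform is level when this axis is vertical. It gives a little when pressed off-centre (17 N m per rad) and springs back.
- ear_left (a point): Top face of the round aluminium ear (44 mm wide) on the left foot screw, under the knob. Beside it, 35 mm farther out from the platform's centre, stands a fixed square steel gauge post, 16 mm wide, 52 mm high: when the ear's top is flush with the post's top, this corner is at its level height.
- ear_right (a point): The same on the right foot screw, with its own gauge post: top of the ear 52 mm above the bar when at level height.
- seat (a point): Centre of the floor of the round recess in the middle of the platform: 66 mm in diameter, 8 mm deep, floor 52 mm above the bar when level. Its z axis is the normal of the platform.
- weight: Dark iron check weight, about 0.75 kg, loose, standing on the bar knob up. A disc 60 mm in diameter and 34 mm high, above it a neck 20 mm in diameter, and a round grip knob 32 mm in diameter from 48 to 68 mm above the underside. Origin: centre of the underside, z up through the knob.
- jar: Bystander: terracotta jar with a wooden cap, 68 mm in diameter, 75 mm high, loose. Origin: centre of the underside.
- bottle: Bystander: green wine bottle, 76 mm in diameter, 300 mm high, standing. Origin: centre of the underside.
- bowl: Bystander: white bowl, 120 mm in diameter, 50 mm high. Origin: centre of the underside.
There are look-alikes about, which are no part of the job. What is meant by the weight is not green or turquoise, and is the larger of those in its own colour.

How it is judged:
On the way, in this order (a step that is already met when the one before it is completed fails the run):
1. the platform is level to within 0.7 degrees, before the weight is loaded (angle between platform_top's own z axis and vertical below 0.012 rad and horizontal distance between weight and seat above 0.07 m), for 0.2 s.
2. the weight sits in the recess, knob up (horizontal distance between weight and seat below 0.006 m and z of weight in the frame of seat below 0.003 m and angle between weight's own z axis and vertical below 0.05 rad), for 0.2 s.
At the end, for the whole second after the job is handed in: The platform is level to within 0.7 degrees (0.012 rad), and the weight rests knob up on the floor of the recess (within 3 mm of the floor, 6 mm of its centre, upright to 0.05 rad), released and at rest (all of step 2 and angle between platform_top's own z axis and vertical below 0.012 rad and linear speed of weight below 0.02 m/s); the robot touches nothing.
It fails at once if the weight is dropped into the recess (faster than 0.45 m/s within 25 mm of its floor) (horizontal distance between weight and seat below 0.04 m and z of weight in the frame of seat below 0.025 m and linear speed of weight above 0.45 m/s).
It fails at once if the bottle, jar or bowl is moved by more than 30 mm or knocked over (distance of any of bottle, jar, bowl from where it was at the start of the episode above 0.03 m or angle between any of bottle, jar, bowl's own z axis and vertical above 0.3 rad).
It also fails if it takes over 61 s, if anything falls off the work surface, if the arm or the gripper's body presses on something with over 40 N, if the wrist force passes 120 N, or if a joint passes its speed limit or range.

## Working session

There is one attempt and no reset: what is moved stays moved. The work goes in short steps, Python scripts to look and compute and a tool call to move; the robot and the scene stay as the last step left them, time stands still between calls to the robot, and variables do not carry over. Pictures are saved under pics/ and viewed, at most 10 in all, crops included, and the job is handed in when it is done.

Besides the shell and the picture viewer there is one more tool, called in YAML: its name, and indented under it one key for each argument. send_rows: Moves the arm, as the interface text tells. Its arguments: {"type":"object","properties":{"moves":{"type":"array","items":{"type":"array"}}},"required":["moves"]}

```bash
mkdir -p pics; python3 - <<'E'
from cell import get_obs, read_camera, calibration, env
import cv2,numpy as np
print(get_obs()); print(env.pinch_z)
ims=[]
for n in ("scene","top"):
    c=calibration(n); print(n,c)
    im=read_camera(n); cv2.imwrite(f"pics/{n}0.png",im)
    cv2.imwrite(f"pics/{n}0b.png",cv2.resize(im,(800,600),interpolation=cv2.INTER_CUBIC))
E
```

```text
{'t': 0.0, 'qpos': array([-1.43110044e+00,  8.79405039e-02,  1.37230154e+00, -2.31525998e-06,
        1.68362368e+00, -1.03109498e-01]), 'joint_velocities': array([-0.00013423,  0.00130449,  0.0012636 , -0.00096904, -0.00099239,
        0.00060061]), 'effort': array([ 5.28023938e-04, -3.51862907e+01, -3.13270819e+01, -8.01850592e-05,
        1.08323465e-02, -1.18848018e-05]), 'position': array([ 0.13215128, -0.53334972,  0.23012309]), 'tool_rot': array([ 9.92639115e-01,  1.21104486e-01, -2.19398636e-05, -1.13632076e-03]), 'wrist_force': array([0.69366185, 0.08002542, 0.27531563]), 'wrist_torque': array([-0.00455495,  0.00971671, -0.04079355]), 'finger_force': 0.0, 'grip_width': 0.9962703193762109}
-0.0187
scene {'mtx': array([[444.18526325,   0.        , 257.79618733],
       [  0.        , 444.18526325, 184.62124878],
       [  0.        ,   0.        ,   1.        ]]), 'k1': -0.09666822298947823, 'xyz': array([ 1.02196694, -0.77324385,  0.80573372]), 'rotation': array([ 0.85209874,  0.26114998, -0.12133583, -0.43704237])}
top {'mtx': array([[359.71334383,   0.        , 252.60220255],
       [  0.        , 359.71334383, 191.01874372],
       [  0.        ,   0.        ,   1.        ]]), 'k1': -0.007438118843343652, 'xyz': array([0.23892365, 0.03251246, 1.30441114]), 'rotation': array([ 0.70830683, -0.69913345,  0.06803627, -0.06989213])}
```

View pics/scene0b.png

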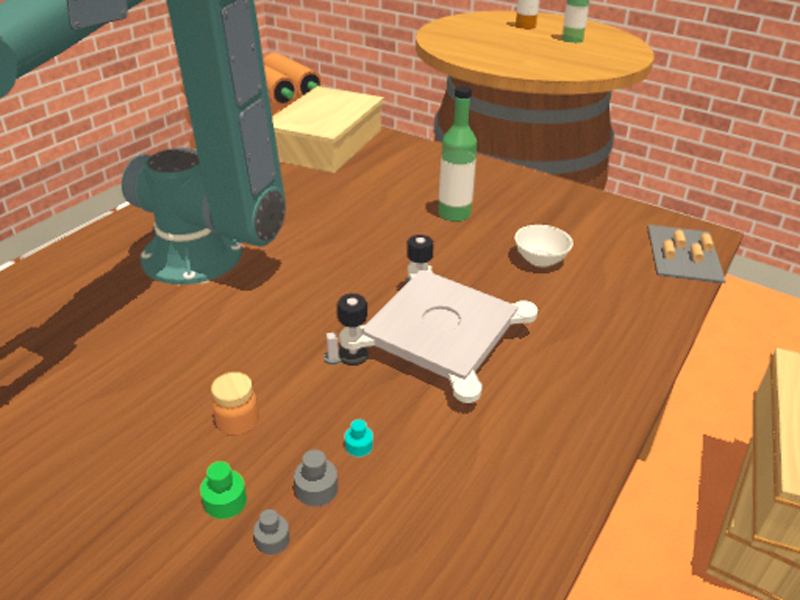

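View pics/top0b.png

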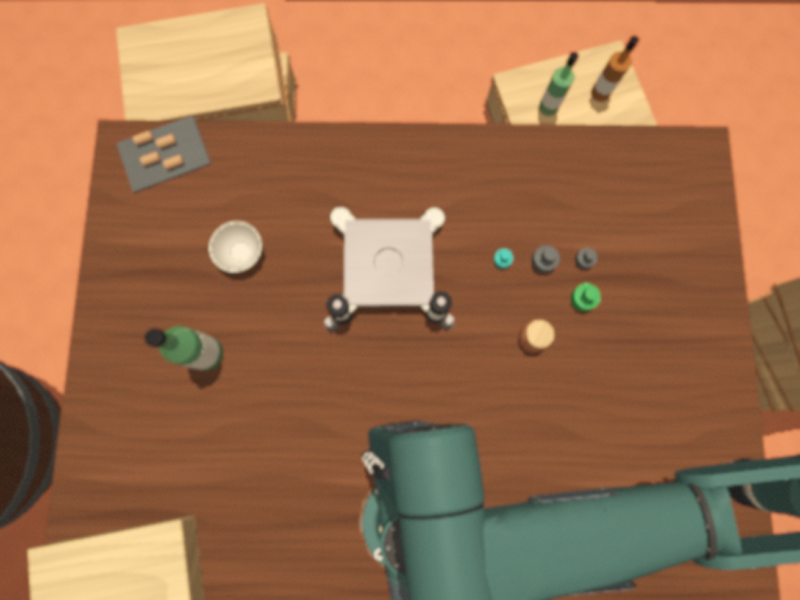

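The scene view, in 512x384 pixels, shows the scale with its left knob at about (269,159) and right knob at (225,198). The top view puts them at (216,196) and (282,194).

Weight candidates, in top / scene pixels:
- turquoise: (322,165) / (229,281)
- large grey: (349,165) / (202,306)
- small grey: (375,165) / (174,341)
- green: (376,190) / (143,315)

The large grey one fits, because it is not green or turquoise and is the larger of the two greys. I'll confirm it in an enlarged crop.

```bash
cat > h.py <<'E'
import cv2,numpy as np
from scipy.spatial.transform import Rotation as R
from cell import get_obs, read_camera, calibration
def ray(n,uv):
    c=calibration(n);K=c["mtx"]
    d=cv2.undistortPoints(np.array([[uv]],float),K,np.array([c["k1"],0,0,0.]))[0,0]
    return c["xyz"],R.from_quat(c["rotation"]).apply([d[0],d[1],1.])
def onz(n,uv,z):
    o,d=ray(n,uv); return o+d*(z-o[2])/d[2]
def tri(uvt,uvs):
    o1,d1=ray("top",uvt);o2,d2=ray("scene",uvs)
    s=np.linalg.lstsq(np.c_[d1,-d2],o2-o1,rcond=None)[0]
    a,b=o1+s[0]*d1,o2+s[1]*d2
    return (a+b)/2,np.linalg.norm(a-b)
def proj(n,p):
    c=calibration(n);r=R.from_quat(c["rotation"]).inv()
    return cv2.projectPoints(np.array([p],float),r.as_rotvec(),r.apply(-c["xyz"]),c["mtx"],np.array([c["k1"],0,0,0.]))[0][0,0]
def crop(im,x,y,w,h,k): return cv2.resize(im[y:y+h,x:x+w],None,fx=k,fy=k,interpolation=cv2.INTER_CUBIC)
E
python3 - <<'E'
from h import *
t=cv2.imread("pics/top0.png");s=cv2.imread("pics/scene0.png")
a=np.hstack([crop(t,310,145,80,60,5),crop(s,130,260,80,100,3)[:300]][:1]); 
A=crop(t,310,145,80,60,5); B=crop(s,130,260,120,90,400/120)
C=crop(t,205,175,100,75,4); D=crop(s,200,140,100,75,4)
cv2.imwrite("pics/c1.png",np.vstack([np.hstack([A,B[:300,:400]]),np.hstack([C,D])]))
E
```

```text
(no output)
```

View pics/c1.png

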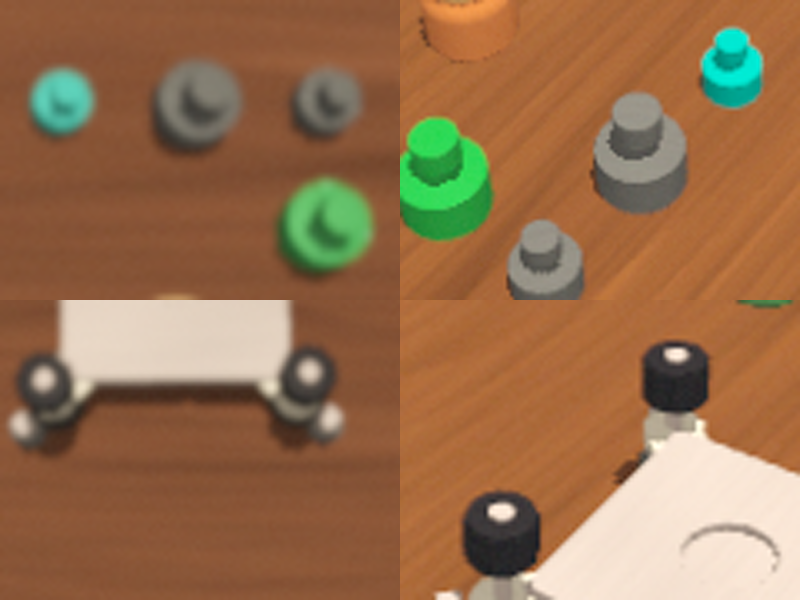

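The crops confirm that the large grey weight at top (349,165) / scene (202,306) is the one meant. It is clearly wider than the small grey one at (375,165). The white screw tips on the knobs show at top (216,194) and (282,193), and at scene (269,154) and (225,193).

```bash
cat >> h.py <<'E'
def white_dot(im,uv,r=5):
    x,y=map(int,uv);g=im[y-r:y+r+1,x-r:x+r+1].min(2).astype(float)
    w=np.clip(g-110,0,None)
    n,l,st,ce=cv2.connectedComponentsWithStats((w>0).astype(np.uint8))
    k=np.argmin([np.hypot(*(c-r)) for c in ce[1:]])+1; w=w*(l==k)
    yy,xx=np.mgrid[-r:r+1,-r:r+1]; return np.array([x+(w*xx).sum()/w.sum(),y+(w*yy).sum()/w.sum()])
E
python3 - <<'E'
from h import *
t=cv2.imread("pics/top0.png");s=cv2.imread("pics/scene0.png")
for n,a,b in (("L",(216,194),(269,154)),("R",(282,193),(225,193))):
    a=white_dot(t,a,4);b=white_dot(s,b,4); p,e=tri(a,b); print(n,a,b,p.round(4),round(e,4))
def grey(im,x,y,w,h):
    hsv=cv2.cvtColor(im,cv2.COLOR_BGR2HSV); m=np.zeros(im.shape[:2],np.uint8)
    m[y:y+h,x:x+w]=((hsv[y:y+h,x:x+w,1]<70))*255
    c=max(cv2.findContours(m,0,1)[0],key=cv2.contourArea); return c
c=grey(t,333,148,32,36); print("top",cv2.minEnclosingCircle(c),cv2.fitEllipse(c),cv2.contourArea(c))
c2=grey(s,185,280,34,50); print("scene",cv2.boundingRect(c2),cv2.contourArea(c2))
g=s[280:325,186:220].mean(2).astype(int)
for r in range(0,45,1): print(280+r,' '.join(f"{v:3d}" for v in g[r]))
cv2.imwrite("pics/c2.png",np.vstack([crop(s,210,165,160,100,5)]))
E
```

```text
L [215.45086705 194.2807597 ] [268.62731481 153.10725309] [0.4596 0.161  0.1257] 0.0003
R [281.94117647 192.39332748] [224.89351404 192.39787028] [ 0.4689 -0.0609  0.1249] 0.0001
top ((349.0, 166.0), 8.602425575256348) ((348.8211975097656, 165.49057006835938), (14.921415328979492, 16.69224739074707), 57.32125473022461) 193.5
scene (188, 288, 28, 36) 715.0
280 109 108 110 109 114 114 113 114 113 115 115 111 110 109 108 108 105 102 106 107 108 112 110 110 109 109 110 109 109 109 113 110 111 112
281 106 110 111 113 112 115 115 111 115 112 109 110 107 109 105 106 104 101 107 111 112 107 109 109 111 113 109 110 112 112 110 110 112 110
282 108 113 111 115 112 112 113 116 113 113 109 109 107 106 105 102 104 106 108 110 109 109 107 109 111 110 112 111 111 111 112 109 112 106
283 110 114 114 112 113 115 115 113 112 108 107 108 106 103 102 103 104 109 110 110 109 107 109 110 109 109 112 109 109 109 110 112 110  92
284 111 115 113 114 113 113 113 112 109 108 108 107 102 101 101 103 105 108 108 108 107 109 110 110 110 112 112 110 112 110 110 110 108  92
285 113 115 114 116 112 114 111 108 108 10
[... 4857 characters left out ...]

320 111 113 113 111 109 104  89  80  84  87  87  88  90  93  92  95  93  96  98  97  94  94  94  95  95  98 109 107 107 113 114 113 110 110
321 112 112 112 109 109 108 103  94  87  86  87  88  90  90  91  91  94  94  97  96  95  93  94  99  94 108 109 108 109 113 115 110 110 114
322 114 111 109 109 110 110 112 107 102  92  91  89  88  92  92  94  95  94  94  92  93  97  99 110 103 109 104 110 114 114 110 109 110 114
323 110 111 107 109 110 111 111 107 107 103 102  97 100  94  96  98  96  98  98  94 103 108 108 109 106 109 110 113 115 111 108 111 113 113
324 109 107 108 110 112 109 108 107 106 106 106 102 107 107 104 104 107 107 104 100 106 111 112 106 105 110 113 112 111 110 110 113 113 114
```

View pics/c2.png

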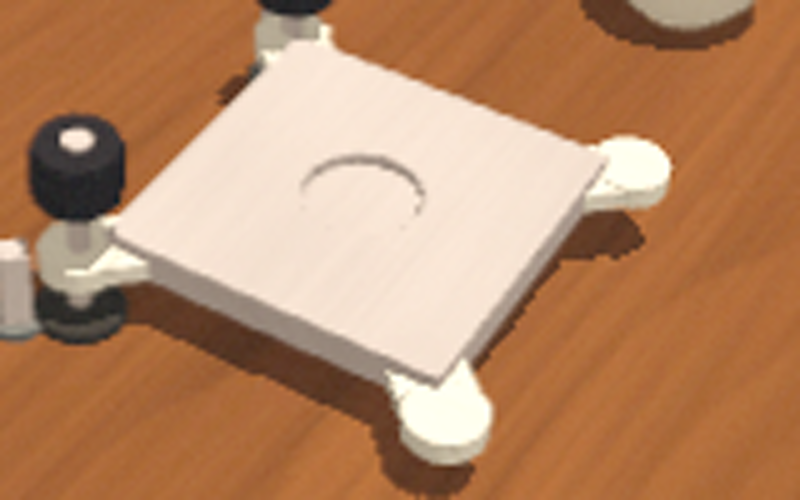

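The crop shows the platform corners in the scene picture at about (233,212), (270,173), (331,197) and (297,241). I'll measure the plane from fitted edges in both views, and the weight from its discs.

```bash
cat >> h.py <<'E'
from scipy.ndimage import map_coordinates, gaussian_filter1d
TC=np.array([(278,195.2),(220,195.2),(220,141),(276.8,140)])   # top: near-right, near-left, far-left, far-right
SC=np.array([(233,212),(270,173),(331,197),(297,241.4)])
def corners(im,C,skip=0.15,w=6,dbg=0):
    g=im.min(2).astype(float);c0=C.mean(0);L=[]
    for i in range(4):
        a,b=C[i],C[(i+1)%4];d=(b-a)/np.linalg.norm(b-a);n=np.array([d[1],-d[0]])
        if n@((a+b)/2-c0)<0:n=-n
        s=np.arange(-w,w+.01,.1);P=[]
        for f in np.linspace(skip,1-skip,60):
            q=a+f*(b-a); pts=q+s[:,None]*n
            pr=gaussian_filter1d(map_coordinates(g,[pts[:,1],pts[:,0]],order=1),6)
            gr=-np.gradient(pr,.1); 
            pk=[k for k in range(3,len(s)-3) if gr[k]==gr[k-3:k+4].max() and gr[k]>max(8,.35*gr.max())]
            if pk: P.append(q+s[pk[0]]*n)
        P=np.array(P,np.float32);l=cv2.fitLine(P,cv2.DIST_HUBER,0,.01,.01).ravel()
        r=np.abs((P-l[2:])@np.array([-l[1],l[0]]));P=P[r<1]; l=cv2.fitLine(P,cv2.DIST_HUBER,0,.01,.01).ravel()
        if dbg: print("edge",i,len(P),np.abs((P-l[2:])@np.array([-l[1],l[0]])).mean().round(2))
        L.append(np.cross([*l[2:],1],[*(l[2:]+l[:2]),1]))
    out=[]
    for i in range(4):
        x=np.cross(L[i-1],L[i]);out.append(x[:2]/x[2])
    return np.array(out)
def plane(t,s,dbg=0):
    ct,cs=corners(t,TC,dbg=dbg),corners(s,SC,dbg=dbg)
    P=[tri(a,b) for a,b in zip(ct,cs)];E=[p[1] for p in P];P=np.array([p[0] for p in P])
    c=P.mean(0);n=np.linalg.svd(P-c)[2][2];n*=np.sign(n[2])
    ex=(P[2]+P[3]-P[0]-P[1])[:2];ex/=np.linalg.norm(ex);ey=np.array([-ex[1],ex[0]])
    if dbg: print(ct.round(1),cs.round(1),"\n",P.round(4),np.array(E).round(4),[np.linalg.norm(P[i]-P[i-1]).round(4) for i in range(4)])
    # ear height offsets at (-.11,+-.11): dz=-(n.x*dx+n.y*dy)
    nx,ny=n[:2]@ex,n[:2]@ey
    return c,ex,nx,ny,(.11*nx-.11*ny)/.005,(.11*nx+.11*ny)/.005
E
python3 - <<'E'
from h import *
t=cv2.imread("pics/top0.png");s=cv2.imread("pics/scene0.png")
c,ex,nx,ny,l,r=plane(t,s,1);print("centre",c.round(4),"ex",ex.round(4),"n",round(nx,4),round(ny,4),"knobs L R",round(l,2),round(r,2))
# weight: disc outline from top at 34mm; knob-top ellipse and disc-top in scene
hsv=cv2.cvtColor(s,cv2.COLOR_BGR2HSV)
m=((hsv[...,1]<70)&(s.min(2)>125)).astype(np.uint8)*255
k=np.zeros_like(m);k[287:299,190:210]=m[287:299,190:210]; k[294:,208:]=0
ck=max(cv2.findContours(k,0,1)[0],key=cv2.contourArea);e=cv2.fitEllipse(ck);print("knobtop scene",e)
et=cv2.cvtColor(t,cv2.COLOR_BGR2HSV)
for th in (50,70,90,110):
    m=np.zeros(t.shape[:2],np.uint8);m[148:184,333:365]=(et[148:184,333:365,1]<th)*255
    c_=max(cv2.findContours(m,0,1)[0],key=cv2.contourArea);h=cv2.convexHull(c_);print(th,cv2.fitEllipse(h))
    p=onz("top",cv2.fitEllipse(h)[0],.034);o,d=ray("scene",e[0]);ss=((p-o)[:2]@d[:2])/(d[:2]@d[:2]);print(p.round(4),(o+ss*d).round(4),onz("scene",e[0],.068).round(4))
ptsd=np.array([(189,304),(189,301),(192,297.0),(215,301),(215,304),(190,309),(196,313),(205,313.5),(211,311.5),(214,308)],np.float32)
e2=cv2.fitEllipse(ptsd);print("disc top",e2,onz("scene",e2[0],.034).round(4))
E
```

```text
edge 0 59 0.06
edge 1 60 0.08
edge 2 60 0.04
edge 3 60 0.09
edge 0 60 0.06
edge 1 60 0.09
edge 2 60 0.09
edge 3 60 0.09
[[277.6 195. ]
 [219.4 195.3]
 [219.8 139.6]
 [275.8 139.6]] [[230.1 210.7]
 [269.2 171.5]
 [331.4 195.6]
 [297.4 240.5]] 
 [[ 0.4735 -0.0497  0.059 ]
 [ 0.4675  0.1539  0.0683]
 [ 0.6708  0.1578  0.0664]
 [ 0.677  -0.0447  0.0574]] [0.0033 0.0021 0.0021 0.0012] [np.float64(0.2036), np.float64(0.2039), np.float64(0.2033), np.float64(0.2028)]
centre [0.5722 0.0543 0.0628] ex [0.9998 0.0221] n 0.0086 -0.0448 knobs L R 1.17 -0.8
knobtop scene ((200.44717407226562, 293.2512512207031), (9.631600379943848, 13.256831169128418), 85.54557800292969)
50 ((348.65380859375, 165.53982543945312), (14.510117530822754, 16.156766891479492), 47.00708770751953)
[ 0.5897 -0.312   0.034 ] [ 0.5898 -0.3119  0.0631] [ 0.5926 -0.3149  0.068 ]
70 ((348.7428894042969, 165.50405883789062), (15.596970558166504, 17.159618377685547), 58.247772216796875)
[ 0.5898 -0.3123  0.034 ] [ 0.59   -0.3121  0.0635] [ 0.5926 -0.3149  0.068 ]
90 ((348.92034912109375, 165.4287567138672), (16.489160537719727, 17.892847061157227), 38.31720733642578)
[ 0.5901 -0.313   0.034 ] [ 0.5905 -0.3126  0.0643] [ 0.5926 -0.3149  0.068 ]
110 ((348.815185546875, 165.43914794921875), (17.31121826171875, 18.737030029296875), 52.50492477416992)
[ 0.5901 -0.3126  0.034 ] [ 0.5903 -0.3124  0.0639] [ 0.5926 -0.3149  0.068 ]
disc top ((201.9414520263672, 303.74969482421875), (20.56598472595215, 26.699050903320312), 88.0571060180664) [ 0.594  -0.3147  0.034 ]
```

Knob estimates are about +1.2 rad left and −0.8 rad right. The left knob axis is at (0.460, 0.161), so I'm moving above it.

send_rows:
  moves:
    - [[0,0,0],[0.04,-0.05,0],0.08]
    - [[0,0,0],[0.07,-0.08,0],0.08]
    - [[0,0,0],[0.1,-0.12,0],0.08]
    - [[0,0,0],[0.13,-0.16,0],0.08]
    - [[0,0,0],[0.16,-0.2,0],0.08]
    - [[0,0,0],[0.19,-0.24,0],0.08]
    - [[0,0,0],[0.22,-0.28,0],0.08]
    - [[0,0,0],[0.26,-0.32,0],0.08]
    - [[0,0,0],[0.3,-0.36,0],0.08]
    - [[0,0,0],[0.33,-0.4,0],0.08]
    - [[0,0,0],[0.36,-0.44,0],0.08]
    - [[0,0,0],[0.4,-0.48,0],0.08]
    - [[0,0,0],[0.43,-0.52,0],0.08]
    - [[0,0,0],[0.46,-0.56,0.02],0.08]
    - [[0,0,0],[0.48,-0.59,0.04],0.08]
    - [[0,0,0],[0.486,-0.596,0.051],0.08]
    - [[0,0,0],[0.486,-0.596,0.051],0.08]
    - [[0,0,0],[0.486,-0.596,0.051],0.08]
    - [[0,0,0],[0.486,-0.596,0.051],0.08]

```text
t: 2.0
position: [0.4608, 0.1607, 0.181]
tool_rot: [0.993, 0.121, 0.0, 0.0]
wrist_force: [-0.6, 0.2, 0.6]
grip_width: 0.94
finger_force: 0.0
```

send_rows:
  moves:
    - [[0,0,0],[-0.001,0,0.03],0.08]
    - [[0,0,0],[-0.001,0,0.06],0.08]
    - [[0,0,0],[-0.001,0,0.08],0.08]
    - [[0,0,0],[-0.001,0,0.098],0.08]
    - [[0,0,0],[-0.001,0,0.098],0.08]
    - [[0,0,0],[-0.001,0,0.098],0.03]
    - [[0,0,0],[-0.001,0,0.098],0.03]
    - [[0,0,0],[-0.001,0,0.098],0.03]
    - [[0,0,0],[-0.001,0,0.098],0.03]
    - [[0,0,0],[-0.001,0,0.098],0.03]
    - [[0,0,0],[-0.001,0,0.098],0.03]

```text
t: 3.1
position: [0.4608, 0.1618, 0.0848]
tool_rot: [0.993, 0.121, 0.002, -0.001]
wrist_force: [-2.1, 0.6, 5.9]
grip_width: 0.546
finger_force: 62.2
```

send_rows:
  moves:
    - [[0,0,-0.13],[0,0,0],0.03]
    - [[0,0,-0.26],[0,0,0],0.03]
    - [[0,0,-0.39],[0,0,0],0.03]
    - [[0,0,-0.52],[0,0,0],0.03]
    - [[0,0,-0.65],[0,0,0],0.03]
    - [[0,0,-0.78],[0,0,0],0.03]
    - [[0,0,-0.91],[0,0,0],0.03]
    - [[0,0,-1.04],[0,0,0],0.03]
    - [[0,0,-1.17],[0,0,0],0.03]
    - [[0,0,-1.17],[0,0,0],0.03]
    - [[0,0,-1.17],[0,0,0],0.03]

```text
t: 4.2
position: [0.4604, 0.1622, 0.0848]
tool_rot: [0.76, 0.649, 0.001, -0.0]
wrist_force: [-2.6, 1.9, 7.3]
grip_width: 0.55
finger_force: 62.4
```

send_rows:
  moves:
    - [[0,0,0],[0,0,0],0.08]
    - [[0,0,0],[0,0,0],0.08]
    - [[0,0,0],[0,0,0],0.08]
    - [[0,0,0],[0,0,0],0.08]
    - [[0,0,0],[0,0,0],0.08]
    - [[0,0,0],[0,0,-0.04],0.08]
    - [[0,0,0],[0,0,-0.08],0.08]
    - [[0,0,0],[0,0,-0.1],0.08]
    - [[0,0,0],[0,0,-0.1],0.08]

```text
t: 5.1
position: [0.462, 0.1617, 0.1866]
tool_rot: [0.761, 0.649, 0.004, 0.002]
wrist_force: [-0.2, -0.1, -0.2]
grip_width: 0.939
finger_force: 0.0
```

```bash
python3 - <<'E'
from h import *
t=read_camera("top");s=read_camera("scene");cv2.imwrite("pics/t1.png",t);cv2.imwrite("pics/s1.png",s)
cv2.imwrite("pics/c3.png",np.hstack([crop(t,190,110,120,120,3.3),crop(s,190,130,160,160,2.5)[:396]]))
E
```

```text
(no output)
```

View pics/c3.png

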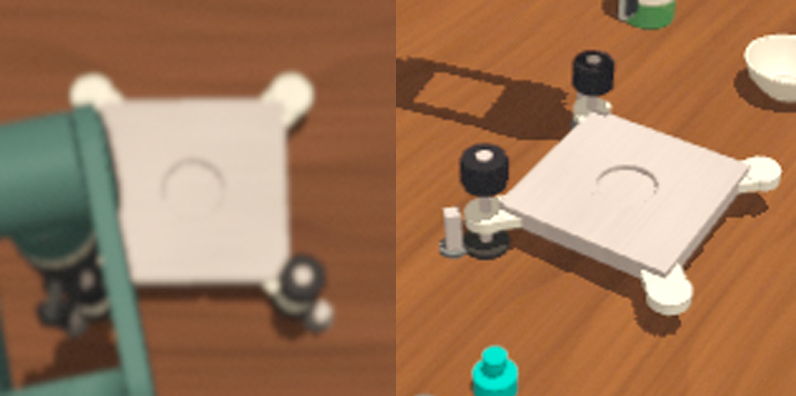

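After turning the left knob, both views still show the right knob: its tip is at top (281.8,193) and scene (225.6,192). The wrist covers the platform's left side in the top view.

```bash
python3 - <<'E'
from h import *
t=cv2.imread("pics/t1.png");s=cv2.imread("pics/s1.png")
a=white_dot(t,(282,193),4);b=white_dot(s,(225,192),4);print(a,b,tri(a,b))
cs=corners(s,SC);print(cs.round(1))
E
```

```text
[281.30557738 192.99214454] [224.77717122 191.61736973] (array([ 0.46679153, -0.05873726,  0.12508159]), np.float64(3.1501661959042447e-05))
[[230.2 210.7]
 [268.8 172.7]
 [331.4 195.5]
 [297.5 238.8]]
```

send_rows:
  moves:
    - [[0,0,0.12],[-0.04,0.01,0],0.08]
    - [[0,0,0.24],[-0.08,0.02,0],0.08]
    - [[0,0,0.36],[-0.12,0.025,0],0.08]
    - [[0,0,0.48],[-0.16,0.032,0],0.08]
    - [[0,0,0.6],[-0.2,0.039,0],0.08]
    - [[0,0,0.6],[-0.216,0.042,0],0.08]
    - [[0,0,0.6],[-0.216,0.042,0],0.08]
    - [[0,0,0.6],[-0.216,0.042,0],0.08]
    - [[0,0,0.6],[-0.216,0.042,0.04],0.08]
    - [[0,0,0.6],[-0.216,0.042,0.08],0.08]
    - [[0,0,0.6],[-0.216,0.042,0.102],0.08]
    - [[0,0,0.6],[-0.216,0.042,0.102],0.08]
    - [[0,0,0.6],[-0.216,0.042,0.102],0.03]
    - [[0,0,0.6],[-0.216,0.042,0.102],0.03]
    - [[0,0,0.6],[-0.216,0.042,0.102],0.03]
    - [[0,0,0.6],[-0.216,0.042,0.102],0.03]
    - [[0,0,0.6],[-0.216,0.042,0.102],0.03]
    - [[0,0,0.6],[-0.216,0.042,0.102],0.03]

```text
t: 7.0
position: [0.468, -0.0586, 0.0814]
tool_rot: [0.919, 0.395, 0.001, 0.0]
wrist_force: [-1.1, 0.9, 3.9]
grip_width: 0.545
finger_force: 61.4
```

send_rows:
  moves:
    - [[0,0,0.13],[0,0,0],0.03]
    - [[0,0,0.26],[0,0,0],0.03]
    - [[0,0,0.39],[0,0,0],0.03]
    - [[0,0,0.52],[0,0,0],0.03]
    - [[0,0,0.65],[0,0,0],0.03]
    - [[0,0,0.8],[0,0,0],0.03]
    - [[0,0,0.8],[0,0,0],0.03]
    - [[0,0,0.8],[0,0,0],0.03]
    - [[0,0,0.8],[0,0,0],0.08]
    - [[0,0,0.8],[0,0,0],0.08]
    - [[0,0,0.8],[0,0,0],0.08]
    - [[0,0,0.8],[0,0,0],0.08]
    - [[0,0,0.8],[0,0,0],0.08]
    - [[0,0,0.8],[0,0,-0.04],0.08]
    - [[0,0,0.8],[0,0,-0.08],0.08]
    - [[0,0,0.8],[0,0,-0.1],0.08]
    - [[0,0,0.8],[0,0,-0.1],0.08]

```text
t: 8.7
position: [0.4694, -0.0592, 0.1845]
tool_rot: [1.0, 0.007, 0.004, 0.001]
wrist_force: [-0.5, -0.8, -0.1]
grip_width: 0.938
finger_force: 0.0
```

send_rows:
  moves:
    - [[0,0,0],[-0.02,0.03,-0.02],0.08]
    - [[0,0,0],[-0.04,0.07,-0.04],0.08]
    - [[0,0,0],[-0.06,0.11,-0.06],0.08]
    - [[0,0,0],[-0.08,0.15,-0.06],0.08]
    - [[0,0,0],[-0.1,0.19,-0.06],0.08]
    - [[0,0,0],[-0.13,0.23,-0.06],0.08]
    - [[0,0,0],[-0.15,0.27,-0.06],0.08]
    - [[0,0,0],[-0.17,0.29,-0.06],0.08]
    - [[0,0,0],[-0.17,0.29,-0.06],0.08]

```text
t: 9.6
position: [0.2983, -0.3527, 0.2381]
tool_rot: [1.0, 0.004, -0.002, -0.001]
wrist_force: [1.0, 0.2, -0.2]
grip_width: 0.932
finger_force: 0.0
```

```bash
python3 - <<'E'
from h import *
T,S=[],[]
for i in range(3): T.append(read_camera("top"));S.append(read_camera("scene"))
t=np.mean(T,0).astype(np.uint8);s=np.mean(S,0).astype(np.uint8)
cv2.imwrite("pics/t2.png",t);cv2.imwrite("pics/s2.png",s)
c,ex,nx,ny,l,r=plane(t,s,1);print("centre",c.round(4),"ex",ex.round(4),"n",round(nx,4),round(ny,4),"knobs L R",round(l,2),round(r,2))
for a,b in (((216,194),(269,154)),((282,193),(225,193))):
    print(tri(white_dot(t,a,4),white_dot(s,b,4)))
A=crop(s,215,190,50,50,7.5);B=crop(s,250,150,50,50,7.5)
cv2.imwrite("pics/c4.png",np.vstack([np.hstack([A,B]),crop(t,200,180,100,30,7.5)]))
E
```

```text
edge 0 59 0.06
edge 1 60 0.05
edge 2 60 0.07
edge 3 60 0.09
edge 0 59 0.09
edge 1 60 0.09
edge 2 60 0.09
edge 3 60 0.09
[[277.6 194.9]
 [219.5 195.6]
 [219.5 140. ]
 [275.7 139. ]] [[230.2 209.5]
 [269.  172.8]
 [331.4 196.5]
 [297.7 238.8]] 
 [[ 0.4734 -0.0493  0.0628]
 [ 0.4672  0.1539  0.0636]
 [ 0.6704  0.1591  0.0625]
 [ 0.6772 -0.0441  0.0628]] [0.0038 0.0017 0.0021 0.0014] [np.float64(0.2038), np.float64(0.2033), np.float64(0.2033), np.float64(0.2033)]
centre [0.5721 0.0549 0.0629] ex [0.9997 0.0256] n 0.0026 -0.0013 knobs L R 0.09 0.03
(array([0.4595618 , 0.16106351, 0.12565518]), np.float64(0.0002699798597897319))
(array([ 0.46682315, -0.05877957,  0.12505669]), np.float64(0.00011199233947600046))
```

View pics/c4.png

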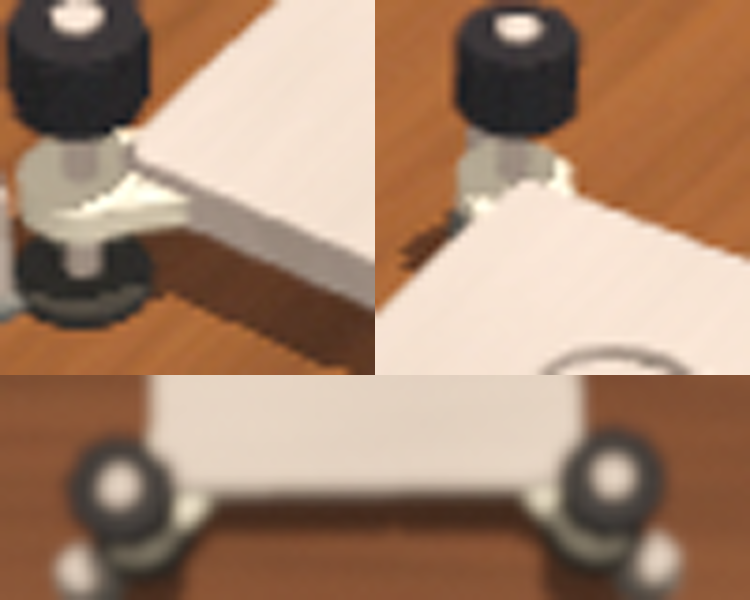

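```bash
python3 - <<'E'
from h import *
s=cv2.imread("pics/s2.png");t=cv2.imread("pics/t2.png")
L=np.array([.45956,.16106]);Rr=np.array([.46682,-.05878]);ey=(L-Rr)/np.linalg.norm(L-Rr);ex=np.array([ey[1],-ey[0]])
ctr=(L+Rr)/2+.11*ex;print("yaw",np.arctan2(ex[1],ex[0]),"ctr",ctr)
sg=np.array([(-1,-1),(-1,1),(1,1),(1,-1)])*.1
for n,C in (("scene",corners(s,SC)),("top",corners(t,TC))):
    Q=np.array([onz(n,c,.06)[:2] for c in C]);
    print(n,"local mm",(((Q-ctr)@np.c_[ex,ey])*1e3).round(1).tolist(),"sides",[round(float(np.linalg.norm(Q[i]-Q[i-1]))*1e3,1) for i in range(4)],"diag",np.linalg.norm(Q[0]-Q[2]).round(4),np.linalg.norm(Q[1]-Q[3]).round(4))
# posts: top faces
for nm,a,st in (("postR",Rr+.035*(-ex-ey)/2**.5,0),("postL",L+.035*(-ex+ey)/2**.5,0)):
    print(nm,"expected scene px top",proj("scene",[*a,.052]).round(1),"top px",proj("top",[*a,.052]).round(1))
print("earR centre px",proj("scene",[*Rr,.052]).round(1))
cv2.imwrite("pics/c5.png",np.hstack([crop(s,200,195,40,50,10),crop(t,265,180,40,50,10)]))
E
```

```text
yaw 0.03301202014267539 ctr [0.57313007 0.05477066]
scene local mm [[-103.7, -96.5], [-104.6, 107.8], [98.9, 103.2], [99.1, -100.0]] sides [202.8, 204.4, 203.5, 203.3] diag 0.2845 0.291
top local mm [[-104.0, -102.1], [-102.6, 102.4], [102.5, 101.9], [102.3, -102.0]] sides [206.3, 204.5, 205.2, 203.9] diag 0.2903 0.2894
postR expected scene px top [212.3 215.5] top px [287.  203.7]
postL expected scene px top [264.8 167.7] top px [210.5 205.2]
earR centre px [225.4 213.7]
```

View pics/c5.png

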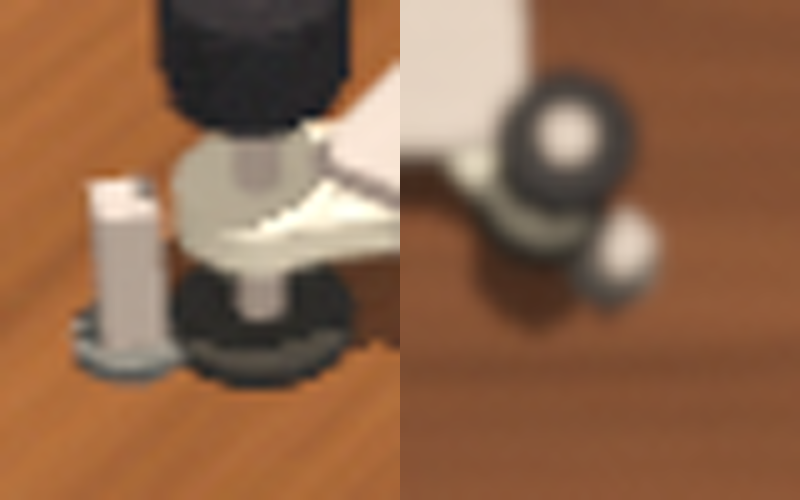

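The right post's top is at crop (122,200), which is scene (212.2,215), and the ear rim beside it looks flush to within about 1 px. Triangulation puts the plane level to roughly 3 mrad, but the calibration could bias that. I'll check it by lightly touching the platform with shut fingertips at four symmetric points.

send_rows:
  moves:
    - [[0,0,0],[0.03,-0.03,0],0]
    - [[0,0,0],[0.06,-0.07,0],0]
    - [[0,0,0],[0.09,-0.11,0],0]
    - [[0,0,0],[0.12,-0.15,0],0]
    - [[0,0,0],[0.15,-0.18,0],0]
    - [[0,0,0],[0.19,-0.21,0],0]
    - [[0,0,0],[0.22,-0.25,0.03],0]
    - [[0,0,0],[0.25,-0.29,0.06],0]
    - [[0,0,0],[0.279,-0.317,0.09],0]
    - [[0,0,0],[0.279,-0.317,0.13],0]
    - [[0,0,0],[0.279,-0.317,0.16],0]
    - [[0,0,0],[0.279,-0.317,0.174],0]
    - [[0,0,0],[0.279,-0.317,0.18],0]
    - [[0,0,0],[0.279,-0.317,0.183],0]
    - [[0,0,0],[0.279,-0.317,0.183],0]
    - [[0,0,0],[0.279,-0.317,0.183],0]
    - [[0,0,0],[0.279,-0.317,0.183],0]
    - [[0,0,0],[0.279,-0.317,0.183],0]

```text
t: 11.7
position: [0.5768, -0.0309, 0.0587]
tool_rot: [1.0, 0.006, 0.002, 0.0]
wrist_force: [0.9, -1.0, 0.8]
grip_width: 0.001
finger_force: 0.8
```

```bash
python3 -c "
from cell import get_obs
o=get_obs();print(o['t'],o['position'],o['wrist_force'],o['joint_velocities'].round(4))"
```

```text
11.7 [ 0.57684223 -0.03087464  0.05866763] [ 0.9386674  -1.0088549   0.82788755] [ 0.0003  0.0029  0.0018 -0.0009 -0.0015 -0.0008]
```

send_rows:
  moves:
    - [[0,0,0],[0,0,0.002],0]
    - [[0,0,0],[0,0,0.004],0]
    - [[0,0,0],[0,0,0.004],0]
    - [[0,0,0],[0,0,0.004],0]
    - [[0,0,0],[0,0,0.004],0]
    - [[0,0,0],[0,0,0.004],0]

```text
t: 12.3
position: [0.5773, -0.0312, 0.0559]
tool_rot: [1.0, 0.006, 0.002, 0.001]
wrist_force: [-1.8, -2.1, 9.3]
grip_width: 0.003
finger_force: 4.3
```

send_rows:
  moves:
    - [[0,0,0],[0,0,-0.01],0]
    - [[0,0,0],[0,0,-0.02],0]
    - [[0,0,0],[-0.003,-0.05,-0.02],0]
    - [[0,0,0],[-0.005,-0.09,-0.02],0]
    - [[0,0,0],[-0.008,-0.13,-0.02],0]
    - [[0,0,0],[-0.008,-0.17,-0.02],0]
    - [[0,0,0],[-0.008,-0.17,-0.02],0]
    - [[0,0,0],[-0.008,-0.17,-0.01],0]
    - [[0,0,0],[-0.008,-0.17,-0.003],0]
    - [[0,0,0],[-0.008,-0.17,0],0]
    - [[0,0,0],[-0.008,-0.17,0],0]
    - [[0,0,0],[-0.008,-0.17,0],0]
    - [[0,0,0],[-0.008,-0.17,0],0]
    - [[0,0,0],[-0.008,-0.17,0],0]

```text
t: 13.7
position: [0.5667, 0.14, 0.0561]
tool_rot: [1.0, 0.005, 0.001, -0.002]
wrist_force: [-3.0, 3.9, 12.6]
grip_width: 0.002
finger_force: 6.2
```

send_rows:
  moves:
    - [[0,0,0],[0,0,-0.01],0]
    - [[0,0,0],[0,0,-0.02],0]
    - [[0,0,0],[0.04,0.04,-0.02],0]
    - [[0,0,0],[0.07,0.07,-0.02],0]
    - [[0,0,0],[0.089,0.081,-0.02],0]
    - [[0,0,0],[0.089,0.081,-0.02],0]
    - [[0,0,0],[0.089,0.081,-0.01],0]
    - [[0,0,0],[0.089,0.081,-0.003],0]
    - [[0,0,0],[0.089,0.081,0],0]
    - [[0,0,0],[0.089,0.081,0],0]
    - [[0,0,0],[0.089,0.081,0],0]
    - [[0,0,0],[0.089,0.081,0],0]
    - [[0,0,0],[0.089,0.081,0],0]

```text
t: 15.0
position: [0.6555, 0.06, 0.0557]
tool_rot: [1.0, 0.007, 0.001, 0.001]
wrist_force: [-2.0, -1.2, 9.4]
grip_width: -0.004
finger_force: 4.6
```

send_rows:
  moves:
    - [[0,0,0],[0,0,-0.01],0]
    - [[0,0,0],[0,0,-0.02],0]
    - [[0,0,0],[-0.05,0,-0.02],0]
    - [[0,0,0],[-0.09,0,-0.02],0]
    - [[0,0,0],[-0.13,0,-0.02],0]
    - [[0,0,0],[-0.17,0.004,-0.02],0]
    - [[0,0,0],[-0.17,0.004,-0.02],0]
    - [[0,0,0],[-0.17,0.004,-0.01],0]
    - [[0,0,0],[-0.17,0.004,-0.003],0]
    - [[0,0,0],[-0.17,0.004,0],0]
    - [[0,0,0],[-0.17,0.004,0],0]
    - [[0,0,0],[-0.17,0.004,0],0]
    - [[0,0,0],[-0.17,0.004,0],0]
    - [[0,0,0],[-0.17,0.004,0],0]

```text
t: 16.4
position: [0.486, 0.0539, 0.0553]
tool_rot: [1.0, 0.007, -0.001, -0.0]
wrist_force: [-9.3, -0.1, 14.9]
grip_width: 0.002
finger_force: 7.9
```

Touch heights, corrected for platform stiffness, are right 59.9, left 61.5, far 59.7 and near 61.6 mm. That puts the left ear about 2.2 mm too high, so the left knob is about +0.45 rad off; the right knob is fine. I'll correct the left knob.

send_rows:
  moves:
    - [[0,0,0],[0,0,-0.04],0]
    - [[0,0,0],[0,0,-0.08],0]
    - [[0,0,0],[0,0,-0.129],0.08]
    - [[0,0,0],[-0.008,-0.04,-0.129],0.08]
    - [[0,0,0],[-0.016,-0.08,-0.129],0.08]
    - [[0,0,0],[-0.0245,-0.1077,-0.129],0.08]
    - [[0,0,0],[-0.0245,-0.1077,-0.129],0.08]
    - [[0,0,0],[-0.0245,-0.1077,-0.129],0.08]
    - [[0,0,0],[-0.0245,-0.1077,-0.09],0.08]
    - [[0,0,0],[-0.0245,-0.1077,-0.05],0.08]
    - [[0,0,0],[-0.0245,-0.1077,-0.029],0.08]
    - [[0,0,0],[-0.0245,-0.1077,-0.029],0.08]
    - [[0,0,0],[-0.0245,-0.1077,-0.029],0.03]
    - [[0,0,0],[-0.0245,-0.1077,-0.029],0.03]
    - [[0,0,0],[-0.0245,-0.1077,-0.029],0.03]
    - [[0,0,0],[-0.0245,-0.1077,-0.029],0.03]
    - [[0,0,0],[-0.0245,-0.1077,-0.029],0.03]
    - [[0,0,0],[-0.0245,-0.1077,-0.029],0.03]

```text
t: 18.2
position: [0.4618, 0.1617, 0.0849]
tool_rot: [1.0, 0.006, 0.003, -0.001]
wrist_force: [0.5, 1.8, 5.4]
grip_width: 0.544
finger_force: 62.8
```

send_rows:
  moves:
    - [[0,0,-0.11],[0,0,0],0.03]
    - [[0,0,-0.22],[0,0,0],0.03]
    - [[0,0,-0.33],[0,0,0],0.03]
    - [[0,0,-0.43],[0,0,0],0.03]
    - [[0,0,-0.43],[0,0,0],0.03]
    - [[0,0,-0.43],[0,0,0],0.03]
    - [[0,0,-0.43],[0,0,0],0.08]
    - [[0,0,-0.43],[0,0,0],0.08]
    - [[0,0,-0.43],[0,0,0],0.08]
    - [[0,0,-0.43],[0,0,0],0.08]
    - [[0,0,-0.43],[0,0,0],0.08]
    - [[0,0,-0.43],[0,0,-0.05],0]
    - [[0,0,-0.43],[0,0,-0.1],0]
    - [[0,0,-0.43],[0,0,-0.1],0]
    - [[0,0,-0.43],[0,0,-0.1],0]

```text
t: 19.7
position: [0.4609, 0.1611, 0.1841]
tool_rot: [0.976, 0.22, 0.002, 0.0]
wrist_force: [-0.1, 0.5, -0.9]
grip_width: 0.258
finger_force: 0.0
```

send_rows:
  moves:
    - [[0,0,0.12],[-0.007,0.04,0],0]
    - [[0,0,0.24],[-0.015,0.08,0],0]
    - [[0,0,0.36],[-0.0226,0.1081,0.03],0]
    - [[0,0,0.43],[-0.0226,0.1081,0.07],0]
    - [[0,0,0.43],[-0.0226,0.1081,0.109],0]
    - [[0,0,0.43],[-0.0226,0.1081,0.119],0]
    - [[0,0,0.43],[-0.0226,0.1081,0.126],0]
    - [[0,0,0.43],[-0.0226,0.1081,0.129],0]
    - [[0,0,0.43],[-0.0226,0.1081,0.129],0]
    - [[0,0,0.43],[-0.0226,0.1081,0.129],0]
    - [[0,0,0.43],[-0.0226,0.1081,0.129],0]
    - [[0,0,0.43],[-0.0226,0.1081,0.129],0]

```text
t: 20.9
position: [0.4837, 0.0535, 0.0554]
tool_rot: [1.0, 0.007, -0.003, 0.001]
wrist_force: [-10.1, -1.4, 12.7]
grip_width: -0.0
finger_force: 6.5
```

send_rows:
  moves:
    - [[0,0,0],[0,0,-0.01],0]
    - [[0,0,0],[0,0,-0.02],0]
    - [[0,0,0],[0.05,0,-0.02],0]
    - [[0,0,0],[0.09,0,-0.02],0]
    - [[0,0,0],[0.13,0,-0.02],0]
    - [[0,0,0],[0.17,-0.004,-0.02],0]
    - [[0,0,0],[0.17,-0.004,-0.02],0]
    - [[0,0,0],[0.17,-0.004,-0.01],0]
    - [[0,0,0],[0.17,-0.004,-0.003],0]
    - [[0,0,0],[0.17,-0.004,0],0]
    - [[0,0,0],[0.17,-0.004,0],0]
    - [[0,0,0],[0.17,-0.004,0],0]
    - [[0,0,0],[0.17,-0.004,0],0]
    - [[0,0,0],[0.17,-0.004,0],0]

```text
t: 22.3
position: [0.656, 0.0599, 0.0569]
tool_rot: [1.0, 0.006, 0.003, -0.0]
wrist_force: [-0.4, 1.2, 8.1]
grip_width: -0.001
finger_force: 4.1
```

send_rows:
  moves:
    - [[0,0,0],[0,0,-0.01],0]
    - [[0,0,0],[0,0,-0.02],0]
    - [[0,0,0],[-0.04,-0.04,-0.02],0]
    - [[0,0,0],[-0.07,-0.07,-0.02],0]
    - [[0,0,0],[-0.089,-0.081,-0.02],0]
    - [[0,0,0],[-0.089,-0.081,-0.02],0]
    - [[0,0,0],[-0.089,-0.081,-0.01],0]
    - [[0,0,0],[-0.089,-0.081,-0.003],0]
    - [[0,0,0],[-0.089,-0.081,0],0]
    - [[0,0,0],[-0.089,-0.081,0],0]
    - [[0,0,0],[-0.089,-0.081,0],0]
    - [[0,0,0],[-0.089,-0.081,0],0]
    - [[0,0,0],[-0.089,-0.081,0],0]

```text
t: 23.6
position: [0.5674, 0.1397, 0.0556]
tool_rot: [1.0, 0.006, 0.001, -0.001]
wrist_force: [-3.9, 1.3, 11.9]
grip_width: 0.001
finger_force: 5.7
```

send_rows:
  moves:
    - [[0,0,0],[0,0,-0.01],0]
    - [[0,0,0],[0,0,-0.02],0]
    - [[0,0,0],[0.003,0.05,-0.02],0]
    - [[0,0,0],[0.005,0.09,-0.02],0]
    - [[0,0,0],[0.008,0.13,-0.02],0]
    - [[0,0,0],[0.008,0.17,-0.02],0]
    - [[0,0,0],[0.008,0.17,-0.02],0]
    - [[0,0,0],[0.008,0.17,-0.01],0]
    - [[0,0,0],[0.008,0.17,-0.003],0]
    - [[0,0,0],[0.008,0.17,0],0]
    - [[0,0,0],[0.008,0.17,0],0]
    - [[0,0,0],[0.008,0.17,0],0]
    - [[0,0,0],[0.008,0.17,0],0]
    - [[0,0,0],[0.008,0.17,0],0]

```text
t: 25.0
position: [0.5771, -0.0309, 0.0558]
tool_rot: [1.0, 0.007, 0.002, 0.002]
wrist_force: [-2.4, -4.0, 10.7]
grip_width: 0.001
finger_force: 5.6
```

Re-probed: near 60.8, far 60.35, left 60.7 and right 60.35 mm, so the tilt is about 0.003 rad and the platform is level. Next is the weight at about (0.5915, −0.3137). I'll close on it lightly along x first to centre it, then grip along y.

send_rows:
  moves:
    - [[0,0,0],[0,0,-0.04],0]
    - [[0,0,0],[0,0,-0.08],0]
    - [[0,0,-0.14],[0.002,0.03,-0.097],0]
    - [[0,0,-0.28],[0.003,0.06,-0.097],0.06]
    - [[0,0,-0.42],[0.004,0.1,-0.097],0.06]
    - [[0,0,-0.56],[0.005,0.14,-0.097],0.06]
    - [[0,0,-0.7],[0.007,0.18,-0.097],0.06]
    - [[0,0,-0.84],[0.009,0.22,-0.097],0.06]
    - [[0,0,-0.98],[0.01,0.26,-0.097],0.06]
    - [[0,0,-1.12],[0.0112,0.2829,-0.097],0.06]
    - [[0,0,-1.26],[0.0112,0.2829,-0.097],0.06]
    - [[0,0,-1.4],[0.0112,0.2829,-0.097],0.06]
    - [[0,0,-1.54],[0.0112,0.2829,-0.097],0.06]
    - [[0,0,-1.57],[0.0112,0.2829,-0.097],0.06]
    - [[0,0,-1.57],[0.0112,0.2829,-0.097],0.06]

```text
t: 26.5
position: [0.5911, -0.3112, 0.1487]
tool_rot: [0.702, 0.712, -0.0, -0.001]
wrist_force: [-0.9, -0.5, 0.6]
grip_width: 0.702
finger_force: 0.0
```

```bash
python3 - <<'E'
from h import *
o=get_obs();print(o['position'],o['grip_width'])
t=read_camera("top");s=read_camera("scene");cv2.imwrite("pics/t3.png",t);cv2.imwrite("pics/s3.png",s)
cv2.imwrite("pics/c6.png",crop(s,120,180,200,150,4))
c,ex,nx,ny,l,r=plane(t,s);print(c,nx,ny)
E
```

```text
[ 0.59109387 -0.31124938  0.14873478] 0.7020224654110948
[0.57192191 0.05499539 0.062946  ] -0.008182386106988866 0.007267539487007949
```

View pics/c6.png

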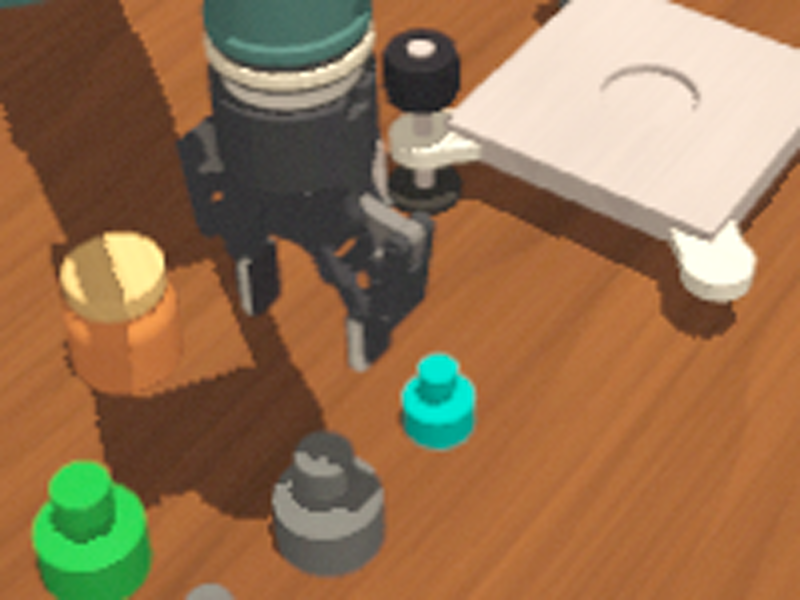

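The gripper hangs in front of the weight, whose knob is at crop (325,455), i.e. scene (201,294), and the scale is undisturbed. Vision and the touch probe differ by about 0.013 rad. I'll check the camera's height bias on objects of known height, the bowl rim at 50 mm and the jar cap at 75 mm.

```bash
python3 - <<'E'
from h import *
t=cv2.imread("pics/top0.png");s=cv2.imread("pics/scene0.png")
def ell(im,box,f):
    x,y,w,h=box;m=np.zeros(im.shape[:2],np.uint8);H=cv2.cvtColor(im,cv2.COLOR_BGR2HSV);m[y:y+h,x:x+w]=f(H)[y:y+h,x:x+w]*255
    c=cv2.convexHull(max(cv2.findContours(m,0,1)[0],key=cv2.contourArea));return c
white=lambda H:(H[...,1]<90)&(H[...,2]>110)
cap=lambda H:(H[...,0]>15)&(H[...,0]<32)&(H[...,2]>170)
bt=ell(t,(128,135,48,48),white);bs=ell(s,(322,138,50,40),white)
et=cv2.fitEllipse(bt)
P=bs[:,0,:];up=P[P[:,1]<P[:,1].min()+0.52*np.ptp(P[:,1])];es=cv2.fitEllipse(up.astype(np.float32)) if len(up)>5 else None
print("bowl",et,es,cv2.boundingRect(bs)); print(tri(et[0],es[0]))
jt=cv2.fitEllipse(ell(t,(328,200,34,32),cap));js=cv2.fitEllipse(ell(s,(130,236,38,26),cap));print("jar",jt,js,tri(jt[0],js[0]))
p=tri((287.6,204.3),(212.2,214.8));print("postR",p)
print("platform centre",tri(corners(t,TC).mean(0),corners(s,SC).mean(0)))
E
```

```text
bowl ((150.2314910888672, 157.811767578125), (33.239295959472656, 34.76521682739258), 61.58761978149414) ((347.56414794921875, 153.51235961914062), (20.010046005249023, 37.32339096069336), 99.09834289550781) (329, 144, 38, 27)
(array([0.60620878, 0.4109768 , 0.04989915]), np.float64(0.002562298098421864))
jar ((345.40960693359375, 213.31314086914062), (17.411346435546875, 18.4526309967041), 130.42153930664062) ((148.13377380371094, 248.6743621826172), (22.368833541870117, 26.933609008789062), 78.83002471923828) (array([ 0.40890313, -0.28378623,  0.07114157]), np.float64(0.0008514925521477097))
postR (array([ 0.4414718 , -0.08522126,  0.05402642]), np.float64(0.003125420014350697))
platform centre (array([0.57230198, 0.05480926, 0.05675473]), np.float64(0.0008229999013737591))
```

Those checks are too coarse to settle it, since the cap and rim edges smear by several mm. The probe is direct and symmetric, so I trust it. Now the two-way centring grasp of the weight.

send_rows:
  moves:
    - [[0,0,0],[0,0,0.04],0.06]
    - [[0,0,0],[0,0,0.08],0.06]
    - [[0,0,0],[0,0,0.105],0.06]
    - [[0,0,0],[0,0,0.113],0.06]
    - [[0,0,0],[0,0,0.113],0.06]
    - [[0,0,0],[0,0,0.113],0.045]
    - [[0,0,0],[0,0,0.113],0.025]
    - [[0,0,0],[0,0,0.113],0.025]
    - [[0,0,0],[0,0,0.113],0.025]
    - [[0,0,0],[0,0,0.113],0.025]

```text
t: 27.6
position: [0.5933, -0.3139, 0.0407]
tool_rot: [0.703, 0.711, 0.001, 0.004]
wrist_force: [4.5, 0.9, 4.6]
grip_width: 0.353
finger_force: 59.3
```

send_rows:
  moves:
    - [[0,0,0],[0,0,0],0.06]
    - [[0,0,0],[0,0,0],0.06]
    - [[0,0,0],[0,0,0],0.06]
    - [[0,0,0],[0,0,0],0.06]
    - [[0,0,0.14],[0,0,0],0.06]
    - [[0,0,0.28],[0,0,0],0.06]
    - [[0,0,0.42],[0,0,0],0.06]
    - [[0,0,0.56],[0,0,0],0.06]
    - [[0,0,0.7],[0,0,0],0.06]
    - [[0,0,0.84],[0,0,0],0.06]
    - [[0,0,0.98],[0,0,0],0.06]
    - [[0,0,1.12],[0,0,0],0.06]
    - [[0,0,1.26],[0,0,0],0.06]
    - [[0,0,1.4],[0,0,0],0.06]
    - [[0,0,1.54],[0,0,0],0.06]
    - [[0,0,1.57],[0,0,0],0.06]
    - [[0,0,1.57],[0,0,0],0.06]

```text
t: 29.3
position: [0.5904, -0.313, 0.0369]
tool_rot: [1.0, 0.007, -0.0, -0.0]
wrist_force: [0.0, -0.3, -0.4]
grip_width: 0.699
finger_force: 0.0
```

send_rows:
  moves:
    - [[0,0,0],[0,0,0],0.045]
    - [[0,0,0],[0,0,0],0.025]
    - [[0,0,0],[0,0,0],0.025]
    - [[0,0,0],[0,0,0],0.025]
    - [[0,0,0],[0,0,0],0.025]
    - [[0,0,0],[0,0,0],0.025]
    - [[0,0,0],[0,0,-0.01],0.025]
    - [[0,0,0],[0,0,-0.03],0.025]
    - [[0,0,0],[0,0,-0.06],0.025]
    - [[0,0,0],[0,0,-0.09],0.025]
    - [[0,0,0],[0,0,-0.11],0.025]
    - [[0,0,0],[0,0,-0.11],0.025]
    - [[0,0,0],[0,0,-0.11],0.025]

```text
t: 30.6
position: [0.5899, -0.3116, 0.145]
tool_rot: [1.0, 0.007, -0.002, -0.002]
wrist_force: [0.1, -0.2, -8.5]
grip_width: 0.356
finger_force: 60.4
```

```bash
python3 - <<'E'
from h import *
o=get_obs();print(o['t'],o['position'],o['tool_rot'],o['wrist_force'],o['grip_width'],o['finger_force'])
s=read_camera("scene");cv2.imwrite("pics/s4.png",s)
cv2.imwrite("pics/c7.png",crop(s,120,180,200,150,4))
E
```

```text
30.6 [ 0.58988125 -0.31162502  0.14498287] [ 0.99997436  0.00679007 -0.00163907 -0.00157767] [ 0.08482167 -0.22925591 -8.54110342] 0.35585265578476544 60.37949404679239
```

View pics/c7.png

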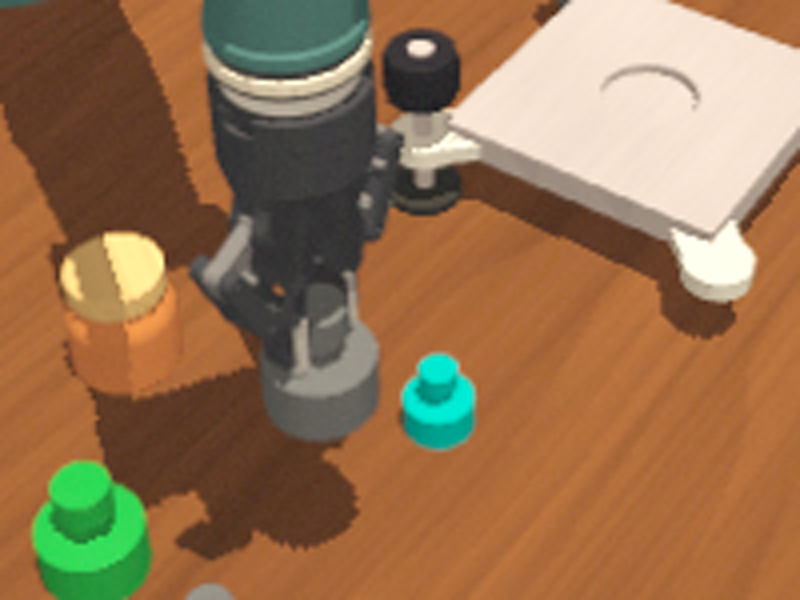

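The weight hangs upright in the grip with its disc centred at crop (320,385), about scene (200,276), and the wrist reads 8.5 N. The first closing pulled the tool 2.9 mm in +x, so the weight probably sits about 3 mm off along tool x. I'll check that from the picture.

```bash
python3 - <<'E'
from h import *
s=cv2.imread("pics/s4.png")
H=cv2.cvtColor(s,cv2.COLOR_BGR2HSV)
m=np.zeros(s.shape[:2],np.uint8);m[255:295,180:222]=((H[...,1]<60)&(s.min(2)>62))[255:295,180:222]*255
for r in range(270,284,2):
    xs=np.where(m[r]>0)[0]; print(r,xs.min(),xs.max(),(xs.min()+xs.max())/2)
for dx in (0,.003):
  for z in (.106,.14): print(dx,z,proj("scene",[.5899+dx,-.3116,z]).round(2))
# bottom rim ellipse
b=[(c,np.where(m[:,c]>0)[0].max()) for c in range(188,213)];print(b[::3])
E
```

```text
270 185 213 199.0
272 185 213 199.0
274 186 213 199.5
276 186 213 199.5
278 186 220 203.0
280 186 220 203.0
282 187 212 199.5
0 0.106 [199.36 279.59]
0 0.14 [198.36 268.24]
0.003 0.106 [200.49 280.22]
0.003 0.14 [199.51 268.86]
[(188, np.int64(284)), (191, np.int64(287)), (194, np.int64(288)), (197, np.int64(289)), (200, np.int64(289)), (203, np.int64(289)), (206, np.int64(287)), (209, np.int64(286)), (212, np.int64(283))]
```

Both cues give an offset of about 2 mm. I'm carrying the weight over the recess centre at (0.5736, 0.0551) and stopping just above it.

send_rows:
  moves:
    - [[0,0,0],[-0.001,-0.02,0],0.025]
    - [[0,0,0],[-0.002,-0.05,0],0.025]
    - [[0,0,0],[-0.003,-0.08,0],0.025]
    - [[0,0,0],[-0.005,-0.12,0],0.025]
    - [[0,0,0],[-0.006,-0.16,0],0.025]
    - [[0,0,0],[-0.008,-0.2,0],0.025]
    - [[0,0,0],[-0.009,-0.24,0],0.025]
    - [[0,0,0],[-0.011,-0.28,0],0.025]
    - [[0,0,0],[-0.012,-0.31,0],0.025]
    - [[0,0,0],[-0.013,-0.335,0],0.025]
    - [[0,0,0],[-0.014,-0.355,0],0.025]
    - [[0,0,0],[-0.0143,-0.3684,0],0.025]
    - [[0,0,0],[-0.0143,-0.3684,0.01],0.025]
    - [[0,0,0],[-0.0143,-0.3684,0.02],0.025]
    - [[0,0,0],[-0.0143,-0.3684,0.03],0.025]
    - [[0,0,0],[-0.0143,-0.3684,0.038],0.025]
    - [[0,0,0],[-0.0143,-0.3684,0.038],0.025]
    - [[0,0,0],[-0.0143,-0.3684,0.038],0.025]
    - [[0,0,0],[-0.0143,-0.3684,0.038],0.025]

```text
t: 32.55
position: [0.5722, 0.0549, 0.11]
tool_rot: [1.0, 0.006, 0.001, 0.0]
wrist_force: [0.6, 0.3, -7.8]
grip_width: 0.352
finger_force: 60.8
```

```bash
python3 - <<'E'
from h import *
o=get_obs();print(o['t'],o['position'],o['tool_rot'].round(4),o['wrist_force'],o['grip_width'])
s=read_camera("scene");cv2.imwrite("pics/s5.png",s)
u=proj("scene",[*o['position'][:2],.09]);print(u)
cv2.imwrite("pics/c8.png",crop(s,240,150,100,75,8))
E
```

```text
32.55 [0.5722491  0.05488417 0.11003094] [1.0e+00 6.2e-03 8.0e-04 1.0e-04] [ 0.62412707  0.26877192 -7.81224272] 0.35210416094762537
[282.55930762 194.83588154]
```

View pics/c8.png

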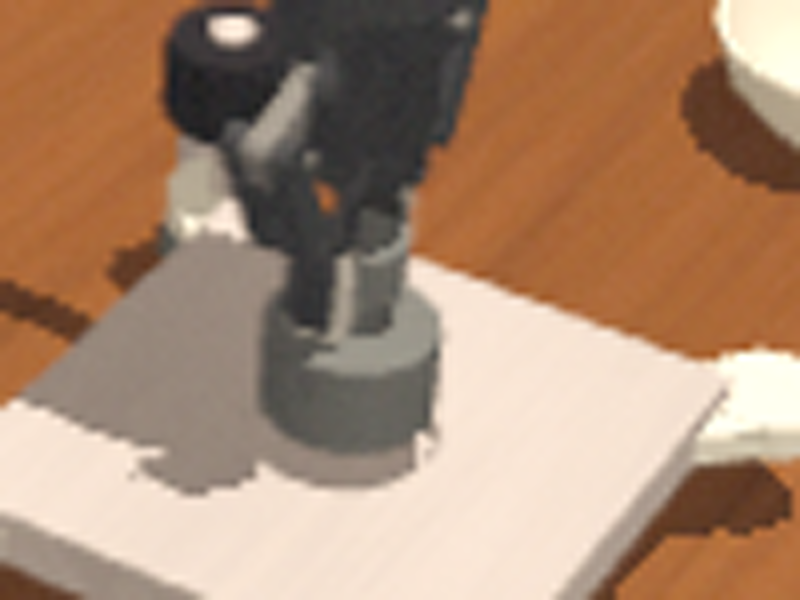

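The weight hovers upright over the recess with its disc at about scene (283.7,196). I'll compare numerically with the platform's diagonal crossing and the recess arc before lowering.

```bash
python3 - <<'E'
from h import *
s3=cv2.imread("pics/s3.png");s=cv2.imread("pics/s5.png");t3=cv2.imread("pics/t3.png")
def diag(C):
    h=np.c_[C,np.ones(4)];x=np.cross(np.cross(h[0],h[2]),np.cross(h[1],h[3]));return x[:2]/x[2]
d=diag(corners(s3,SC));p=onz("scene",d,.0605);print("scene diag",d,p,"top diag",onz("top",diag(corners(t3,TC)),.0605))
# recess outline: dark-arc pixels vs smooth platform in s3
g=s3.min(2).astype(float);x0,y0=int(d[0]),int(d[1]);reg=g[y0-13:y0+14,x0-17:x0+18];bl=cv2.medianBlur(reg.astype(np.uint8),5).astype(float)
yy,xx=np.where(np.median(reg)-reg>25);pts=np.c_[xx+x0-17,yy+y0-13].astype(float)
W=np.array([onz("scene",q,.0605)[:2] for q in pts]);A=np.c_[2*W,np.ones(len(W))];f=np.linalg.lstsq(A,(W**2).sum(1),rcond=None)[0];print(len(pts),"recess circle",f[:2],np.sqrt(f[2]+f[:2]@f[:2]))
P=np.array([p[0],p[1]])
for z in (.07,.085): print("expected axis",z,proj("scene",[*P,z]),"tool",proj("scene",[.5722,.0549,z]))
gg=s.mean(2).astype(float)
for r in range(191,203,2):
    a=np.abs(np.gradient(cv2.GaussianBlur(gg,(3,1),0)[r])) ; l=268+np.argmax(a[268:278]); q=290+np.argmax(a[290:300]); sub=lambda k:k+.5*(a[k-1]-a[k+1])/(a[k-1]-2*a[k]+a[k+1]); print(r,sub(l).round(2),sub(q).round(2),((sub(l)+sub(q))/2).round(2),((sub(q)-sub(l))).round(2))
b=[(c,round(float(np.argmax(np.gradient(gg[195:215,c]))+195),1)) for c in range(276,293,3)];print(b)
E
```

```text
scene diag [282.06764414 202.73216731] [0.5707218  0.05798179 0.0605    ] top diag [0.57275204 0.0548891  0.0605    ]
57 recess circle [0.57197624 0.05527426] 0.030599640043387867
expected axis 0.07 [282.25792696 199.96671818] tool [282.14075773 200.74071267]
expected axis 0.085 [282.56166786 195.5465326 ] tool [282.44440394 196.31617689]
191 272.24 294.91 283.57 22.67
193 271.98 294.87 283.42 22.89
195 272.03 294.45 283.24 22.42
197 271.88 294.36 283.12 22.48
199 271.87 294.07 282.97 22.21
201 272.22 293.71 282.96 21.49
[(276, 209.0), (279, 210.0), (282, 211.0), (285, 211.0), (288, 210.0), (291, 209.0)]
```

The disc is about 1.5 mm right of the recess axis in the scene view, mostly +x. I'll shift −1.2 mm in x and lower gently.

send_rows:
  moves:
    - [[0,0,0],[-0.0012,0,0.002],0.025]
    - [[0,0,0],[-0.0012,0,0.004],0.025]
    - [[0,0,0],[-0.0012,0,0.006],0.025]
    - [[0,0,0],[-0.0012,0,0.008],0.025]
    - [[0,0,0],[-0.0012,0,0.01],0.025]
    - [[0,0,0],[-0.0012,0,0.012],0.025]
    - [[0,0,0],[-0.0012,0,0.014],0.025]
    - [[0,0,0],[-0.0012,0,0.015],0.025]
    - [[0,0,0],[-0.0012,0,0.015],0.025]
    - [[0,0,0],[-0.0012,0,0.015],0.025]

```text
t: 33.6
position: [0.5705, 0.0551, 0.0943]
tool_rot: [1.0, 0.006, 0.0, 0.0]
wrist_force: [0.0, 0.9, -8.5]
grip_width: 0.353
finger_force: 60.8
```

send_rows:
  moves:
    - [[0,0,0],[0,0,0.001],0.025]
    - [[0,0,0],[0,0,0.002],0.025]
    - [[0,0,0],[0,0,0.003],0.025]
    - [[0,0,0],[0,0,0.003],0.025]
    - [[0,0,0],[0,0,0.003],0.025]

```text
t: 34.1
position: [0.5704, 0.0552, 0.0912]
tool_rot: [1.0, 0.006, -0.0, 0.0]
wrist_force: [-0.0, 0.4, -8.4]
grip_width: 0.356
finger_force: 60.8
```

send_rows:
  moves:
    - [[0,0,0],[0,0,0.001],0.025]
    - [[0,0,0],[0,0,0.0015],0.025]
    - [[0,0,0],[0,0,0.0015],0.025]
    - [[0,0,0],[0,0,0.0015],0.025]

```text
t: 34.5
position: [0.5705, 0.0552, 0.0899]
tool_rot: [1.0, 0.006, 0.0, 0.0]
wrist_force: [-0.4, 0.6, -7.6]
grip_width: 0.351
finger_force: 60.9
```

send_rows:
  moves:
    - [[0,0,0],[0,0,0.001],0.025]
    - [[0,0,0],[0,0,0.0015],0.025]
    - [[0,0,0],[0,0,0.0015],0.025]
    - [[0,0,0],[0,0,0.0015],0.025]

```text
t: 34.9
position: [0.5709, 0.0551, 0.0895]
tool_rot: [1.0, 0.006, 0.001, 0.0]
wrist_force: [-2.5, -0.3, -0.2]
grip_width: 0.354
finger_force: 61.5
```

Contact came at TCP z 0.0895, so the underside is at about 52.5 mm, which is the recess floor. Releasing and withdrawing.

send_rows:
  moves:
    - [[0,0,0],[0,0,0.0005],0.025]
    - [[0,0,0],[0,0,0.0005],0.04]
    - [[0,0,0],[0,0,0.0005],0.05]
    - [[0,0,0],[0,0,0.0005],0.06]
    - [[0,0,0],[0,0,0.0005],0.06]
    - [[0,0,0],[0,0,0.0005],0.06]
    - [[0,0,0],[0,0,-0.01],0.06]
    - [[0,0,0],[0,0,-0.03],0.06]
    - [[0,0,0],[0,0,-0.06],0.06]
    - [[0,0,0],[0,0,-0.1],0.06]
    - [[0,0,0],[0,0,-0.13],0.06]
    - [[0,0,0],[-0.05,0.05,-0.13],0.06]
    - [[0,0,0],[-0.1,0.1,-0.13],0.06]
    - [[0,0,0],[-0.15,0.15,-0.13],0.06]
    - [[0,0,0],[-0.2,0.2,-0.13],0.06]
    - [[0,0,0],[-0.24,0.25,-0.13],0.06]
    - [[0,0,0],[-0.24,0.3,-0.13],0.06]
    - [[0,0,0],[-0.24,0.3,-0.13],0.06]
    - [[0,0,0],[-0.24,0.3,-0.13],0.06]

```text
t: 36.8
position: [0.3328, -0.2499, 0.2196]
tool_rot: [1.0, 0.006, 0.001, 0.001]
wrist_force: [1.0, 0.8, -0.4]
grip_width: 0.704
finger_force: 0.0
```

```bash
python3 - <<'E'
from h import *
o=get_obs();print(o['t'],o['position'],o['wrist_force'],o['joint_velocities'].round(3))
t=read_camera("top");s=read_camera("scene");cv2.imwrite("pics/t6.png",t);cv2.imwrite("pics/s6.png",s)
c,ex,nx,ny,l,r=plane(t,s);print("plane",c,nx,ny,l,r)
a=cv2.imread("pics/t2.png")
H=cv2.cvtColor(s,cv2.COLOR_BGR2HSV);m=np.zeros(s.shape[:2],np.uint8);m[170:215,265:300]=((s.mean(2)<165)[170:215,265:300])*255
k=max(cv2.findContours(m,0,1)[0],key=cv2.contourArea);print("weight scene bbox",cv2.boundingRect(k))
for z in (.052,.12): print(proj("scene",[.573,.055,z]).round(1))
m=np.zeros(t.shape[:2],np.uint8);m[153:183,233:263]=((t.mean(2)<165)[153:183,233:263])*255
k=max(cv2.findContours(m,0,1)[0],key=cv2.contourArea);e=cv2.fitEllipse(cv2.convexHull(k));print("top disc",e,onz("top",e[0],.086))
d=cv2.absdiff(t,cv2.imread("pics/top0.png")).max(2);print("diff jar",d[205:225,335:355].mean(),"bowl",d[140:175,133:168].mean(),"bottle",d[210:240,95:140].mean())
E
```

```text
36.8 [ 0.3327958  -0.24992363  0.21961416] [ 1.02088769  0.80033436 -0.40667616] [-0.876  0.117 -0.093  0.02  -0.023 -0.866]
plane [0.57190202 0.05498181 0.06296162] -0.0070773798521531215 0.007369788951368085 -0.3178377136774666 0.006433000182729204
weight scene bbox (270, 183, 25, 28)
[282.1 206.1]
[283.5 185.8]
top disc ((248.11648559570312, 166.58677673339844), (17.119720458984375, 18.222373962402344), 10.02243709564209) [0.56697856 0.05417521 0.086     ]
diff jar 32.0725 bowl 1.0122448979591836 bottle 1.5703703703703704
```

The weight is seated, with its knob top in the scene picture at the height expected for the recess floor. Before handing in I'll let the arm settle and check that the jar is unmoved.

send_rows:
  moves:
    - [[0,0,0],[-0.03,0.1,-0.05],0.06]
    - [[0,0,0],[-0.06,0.2,-0.05],0.06]
    - [[0,0,0],[-0.08,0.24,-0.05],0.06]
    - [[0,0,0],[-0.08,0.24,-0.05],0.06]
    - [[0,0,0],[-0.08,0.24,-0.05],0.06]
    - [[0,0,0],[-0.08,0.24,-0.05],0.06]
    - [[0,0,0],[-0.08,0.24,-0.05],0.06]

```text
t: 37.6
position: [0.2574, -0.4896, 0.2683]
tool_rot: [1.0, 0.006, 0.0, -0.0]
wrist_force: [0.1, -0.1, -0.9]
grip_width: 0.704
finger_force: 0.0
```

```bash
python3 - <<'E'
from h import *
t=read_camera("top");s=read_camera("scene");t0=cv2.imread("pics/top0.png");s0=cv2.imread("pics/scene0.png")
d=cv2.absdiff(t,t0).max(2);e=cv2.absdiff(s,s0).max(2)
print("jar top",d[205:222,337:354].mean(),"scene",e[238:275,136:164].mean(),"bottle",e[55:140,280:305].mean(),"bowl",e[145:170,330:365].mean())
o=get_obs();print(o['t'],o['position'],np.abs(o['joint_velocities']).max())
c,ex,nx,ny,l,r=plane(t,s);print(nx,ny,l,r)
E
```

```text
jar top 0.9653979238754326 scene 2.02027027027027 bottle 2.32 bowl 1.3691428571428572
37.7 [ 0.25835472 -0.48761563  0.26851651] 0.019453926975932064
-0.007633659645825696 0.008255159840437776 -0.3495540286977964 0.013673004281465768
```

```bash
python3 -c "
from cell import sign_off
print(sign_off())"
```

```text
the job is handed in; nothing more can be done
None
```

I handed in the job at about 38 s with no verdict returned: the touch probe put the platform level to about 0.004 rad (the less trusted camera estimate read about 0.011, just under the 0.012 limit), the weight sits knob up in the recess, and the bottle, jar and bowl are unmoved.

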